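# Load the filled jars into the sample dock and bolt it

## Robot

A 6-joint arm with a two-finger parallel gripper is mounted at the origin on the work surface. World frame = base frame: x ahead of the robot, y to its left, z up, the work surface at z = 0. Lengths are in m, angles in rad, forces in N, time in s.
With the tool pointing down it reaches from about 0.25 to 0.725 m from the base axis. Payload 4 kg.
Tool frame: the origin (TCP) lies on the centre line of the jaws, within the pads' length; the fingertips stand 11 mm ahead of it and the grasp point (between the pads) lies 8 mm behind it; z points along the fingers, y is the line along which they close (so a half turn about z gives the same grasp; the last joint's range is limited). The gripper opens to 85 mm and grips with 20 to 120 N. Pads are 22 mm wide; open, the fingers measure 114 mm over their backs; the gripper's body (76 mm by 85 mm) begins 54 mm behind the grasp point. The pads swing forward as they close: fully open they stand 13 mm farther back than shut.
Start: joints at [1.243, 0.241, 0.005, 1.335, 0, 1.571], TCP at [0.161, 0.473, 0.22] pointing down, gripper open.
Joint ranges: [-2.72, 2.72], [-1.05, 1.87], [-1.09, 1.28], [-1.99, 2.15], [-1.42, 1.44], [-3.14, 3.14]. Speed limits (rad/s): [2.79, 2.79, 3.14, 3.14, 3.14, 3.14].

## Interface

Orientations are given as a unit quaternion [w, x, y, z].
In Python, from bench import env gives the robot as it stands.
- The arm moves only by the shell command python3 -m handwheel 'ROWS'. ROWS is JSON, a list of rows, each a list of 7 numbers: the shift along the tool's x, y, z in mm, then the turn, a rotation vector about the tool's x, y, z in degrees, then the closure, from -1 (fully open) to 1 (shut), so that 0 is half open. A call has 1 to 5 rows; each row is the pose to reach, as a shift and turn from the pose commanded when the call began, along the tool's axes at that moment; what a row does not reach only later rows make up. A row lasts 1/10 s, in which the tool goes at most 50 mm and 8.59 degrees, less where a joint would pass 70% of its speed; a pose out of reach is approached as far as the arm can. A call with a gripper value outside its range is refused whole. The fingers move at their own pace and stop on an object; the grip force is fixed at half the most. Time passes only in rows, so rows that repeat a pose let the fingers close. It gives the time, the measured TCP pose, the force, the opening and the grip force at its end, in the units of the state.
- env.state(): the state, without advancing time (a new reading comes with each control period).
- env.read_camera(name): name is "scene" or "top" or "wrist"; returns the picture (480x640x3 uint8, blue, green, red); there is no depth.
- env.camera_params(name): a dict with "intrinsics" (3x3 intrinsics, pixels), "dist_coeffs" ([k1, k2, p1, p2, k3] as OpenCV has them; the pictures are not rectified), "xyz" and "attitude" of the camera in the world. Camera axes: x right, y down, z forward; pixel columns grow to the right and rows downward; lengths in m; the calibration is good to about 2 mm. A picture is of the moment at which its call begins: read the wrist's pose just before it. camera_params takes no time and is no camera call; for the wrist camera it gives the pose at the moment of the call.
- env.close_job(): hands the job in; it is judged then, once.
The state is a dict: "time_s": time; "joints": joint angles; "qvel": joint speeds; "tau": joint torques, N m; "tool_pos": TCP position; "tcp_rot": TCP orientation; "ft_force": force on the tool from outside, world axes, zero at the start; "wrist_torque": the same for the moment, N m; "finger_gap": finger opening in m; "gripper_force": force on a finger pad.
Only numpy, scipy, OpenCV 4.12 (cv2) and the standard library are available. Lean on these libraries where they do the work, as an engineer would, in place of code of your own. Each camera call takes 0.05 s, during which the arm holds its last target. There are 200 camera calls.

## Task

Some of the identical sample jars on the bench are filled and the others are empty, which only their weight tells. Draw the bolt of the sample dock, pull the tray out as far as it goes, stand each filled jar upright in a well of its own in the tray and stand each empty jar upright in the return tray. With the filled jars loaded, push the tray fully home under the clear cover and slide the bolt across until it is fully in its keeper; leave the other things on the bench where they are.

Things in the scene. Friction and masses are not known exactly. Their poses are not given: they have to be found in the camera images.
- dock: Sample dock, fixed: white base 12 mm thick, clear cover over the tray's home (x -45 to 55, y -128 to 128 mm in the dock frame, top 105 mm high, open to -x), control box behind (x 58 to 138 mm, 115 mm high). Origin on the bench below the centre of the wells when the tray is home. Dock x runs from the open front to the back, away from the robot (within 0.15 rad); z up.
- sample_tray (a joint): How far the tray is pulled out along dock -x, m: 0 home under the cover, 0.12 fully out, hard stops at both ends. About 3 N of friction, more when moved fast; stays where left; locked while the bolt is in the keeper. Three wells in a row across it; an apron (8 mm thick, 220 wide, top 50 mm above the bench) stands 95 mm in front of the wells' centre line, with the tab on its left and the bolt on its right.
- tray_floor (a point): Centre of the tray's floor (in the middle well), 20 mm above the bench; axes parallel to the dock's. It moves with the tray.
- well0 (a point): Right (dock -y) well of the tray, a point at the centre of its floor: 67 mm square inside, walls 28 mm high from the floor and 3 mm thick; room for one jar. It moves with the tray.
- well1 (a point): Middle well of the tray, a point at the centre of its floor: 67 mm square inside, walls 28 mm high from the floor and 3 mm thick; room for one jar. It moves with the tray.
- well2 (a point): Left (dock +y) well of the tray, a point at the centre of its floor: 67 mm square inside, walls 28 mm high from the floor and 3 mm thick; room for one jar. It moves with the tray. The wells are 70 mm apart.
- tab_top (a point): Centre of the top edge of the tray's pull tab, 85 mm above the bench: an upright black plate 10 mm thick (dock x), 40 mm wide (dock y), 35 mm high above the apron. With the tray home the cover's front edge is 50 mm behind it. Moves with the tray; can be pinched from above, fingers before and behind it, to pull or push the tray.
- bolt (a joint): How far the barrel bolt on the tray's apron is slid along dock -y (to the right), m: 0 fully drawn, 0.040 fully in the keeper, against its stop. About 2 N of friction, more when moved fast. Clear of the keeper below 0.008. At the start it is in the keeper, not always fully. It enters the keeper only when the tray is home to within about 2 mm.
- bolt_knob (a point): Centre of the top of the bolt's knob, an upright steel pin 12 mm in diameter, 102 mm above the bench; it rises free from the bolt guides (top 68 mm above the bench). It moves with the bolt and the tray and can be pinched or pushed sideways from above.
- bolt_tip (a point): Right-hand end of the bolt rod (10 mm in diameter, axis 60 mm above the bench, along dock y).
- keeper_mouth (a point): Centre of the left face of the steel keeper, where the bolt enters, 60 mm above the bench, fixed on the dock. The keeper is 30 mm long along dock y, 30 mm wide along dock x and 73 mm high; its hole leaves the bolt 2 mm on either side. With the bolt fully in, the tip is 32 mm past this point.
- return_tray: The return tray for empty jars, a grey open tray fixed to the bench, 170 mm (its x) by 95 mm (its y) outside, 32 mm high, walls 4 mm. Origin at the centre of its underside, z up. A low wall across the middle parts it into two bays, each for one jar, centred 41 mm either side of the origin along its x.
- return_tray_in (a point): Centre of the return tray's inner floor (under the parting wall), about 4 mm above the bench, axes as the tray's.
- jar_a: A sample jar, opaque white with a grey screw lid: upright cylinder 56 mm in diameter, 66 mm tall, origin at the centre of its underside, z up. All jars look the same; it stands upright on the bench at the start. It is either filled (0.25 to 0.40 kg) or empty (0.04 to 0.06 kg), which only lifting it shows. It may be absent (None).
- jar_b: A sample jar, opaque white with a grey screw lid: upright cylinder 56 mm in diameter, 66 mm tall, origin at the centre of its underside, z up. All jars look the same; it stands upright on the bench at the start. It is either filled (0.25 to 0.40 kg) or empty (0.04 to 0.06 kg), which only lifting it shows. It may be absent (None).
- jar_c: A sample jar, opaque white with a grey screw lid: upright cylinder 56 mm in diameter, 66 mm tall, origin at the centre of its underside, z up. All jars look the same; it stands upright on the bench at the start. It is either filled (0.25 to 0.40 kg) or empty (0.04 to 0.06 kg), which only lifting it shows. It may be absent (None).
- jar_d: A sample jar, opaque white with a grey screw lid: upright cylinder 56 mm in diameter, 66 mm tall, origin at the centre of its underside, z up. All jars look the same; it stands upright on the bench at the start. It is either filled (0.25 to 0.40 kg) or empty (0.04 to 0.06 kg), which only lifting it shows. It may be absent (None).
- jar_e: A sample jar, opaque white with a grey screw lid: upright cylinder 56 mm in diameter, 66 mm tall, origin at the centre of its underside, z up. All jars look the same; it stands upright on the bench at the start. It is either filled (0.25 to 0.40 kg) or empty (0.04 to 0.06 kg), which only lifting it shows. It may be absent (None).
- solvent_bottle: Capped amber bottle, 72 mm in diameter, 130 mm tall. A bystander to be left alone; origin at the centre of its underside.
- tip_box: White open box, 80 x 120 x 50 mm. A bystander to be left alone; origin at the centre of its underside.
- beaker: Glass beaker, 70 mm in diameter, 80 mm tall. A bystander to be left alone; origin at the centre of its underside.
Things that resemble listed ones, but are neither listed nor needed, are in the scene too. Leave any pink look-alike of the jar_c alone. Leave any red look-alike of the jar_e alone.

How it is judged:
By the outcome, as a careful person would: the job done as asked, in the order asked, and still so for the second after the job is handed in, with the robot touching nothing.
Of jar_a, jar_b, jar_c, jar_d, jar_e only 3 to 5 are there at a start; the rules pass over those that are not, and their reading is None.
At some moment in a run one of jar_a, jar_b, jar_c, jar_d, jar_e may be knocked a few centimetres aside while the robot is not near it.
It also fails if it takes over 200 s, if anything falls off the work surface, if the arm or the gripper's body presses on something with over 40 N, if the wrist force passes 120 N, or if a joint passes its speed limit or range.

## Working session

There is one attempt and no reset: what is moved stays moved. The work goes in short steps, Python scripts to look and compute and a shell command to move; the robot and the scene stay as the last step left them, time stands still between calls to the robot, and variables do not carry over. Pictures are saved under pics/ and viewed, at most 15 in all, crops included, and the job is handed in when it is done.

```bash
ls; mkdir -p pics
cat > h.py <<'E'
from bench import env
import numpy as np, cv2
from scipy.spatial.transform import Rotation as R
def cam(n):
    p=env.camera_params(n); a=p['attitude']; a=np.array(a,float)
    M=a if a.shape==(3,3) else R.from_quat([a[1],a[2],a[3],a[0]]).as_matrix()
    return np.array(p['intrinsics']),np.array(p['dist_coeffs']),np.array(p['xyz']),M
def ray(n,uv,c=None):
    K,d,t,M=c or cam(n)
    q=cv2.undistortPoints(np.array(uv,float).reshape(-1,1,2),K,d).reshape(-1,2)
    return t,(M@np.c_[q,np.ones(len(q))].T).T
def onz(n,uv,z,c=None):
    t,r=ray(n,uv,c); return t+r*((z-t[2])/r[:,2])[:,None]
def proj(n,P,c=None):
    K,d,t,M=c or cam(n)
    return cv2.projectPoints((M.T@(np.array(P,float).reshape(-1,3)-t).T).T,np.zeros(3),np.zeros(3),K,d)[0].reshape(-1,2)
def st():
    s=env.state(); q=s['tcp_rot']; return s,np.array(s['tool_pos']),R.from_quat([q[1],q[2],q[3],q[0]])
def go(P,yaw=None):
    """shift in tool axes mm to world P; turn about tool z so tool y axis lies along world angle yaw (rad)"""
    s,p,r=st(); print('shift mm',np.round(r.inv().apply(np.array(P)-p)*1000,1))
    y=r.apply([0,1,0]); a=np.arctan2(y[1],y[0]); print('tool y ang deg',np.degrees(a).round(2),'z',r.apply([0,0,1]).round(3))
    if yaw is not None:
        d=(yaw-a+np.pi/2)%np.pi-np.pi/2; print('turn tool z deg',np.degrees(-d).round(1), 'j6',round(s['joints'][5],2))
E
python3 - <<'E'
from h import *
s=env.state(); print(s)
for n in('top','scene','wrist'):
    cv2.imwrite(f'pics/{n}0.png',env.read_camera(n)); K,d,t,M=cam(n); print(n,K[0,0],d,t,M.round(3).tolist())
E
```

```text
pics
{'time_s': 0.0, 'joints': array([ 1.24298761e+00,  2.41413163e-01,  3.71961765e-03,  1.33522209e+00,
       -9.06488207e-07,  1.57080228e+00]), 'qvel': array([ 1.72722663e-03, -5.31133403e-04, -1.21103871e-03, -1.11847890e-03,
        5.12434965e-04,  8.33516336e-05]), 'tau': array([-1.27151266e-03, -3.72316968e+01,  2.52408564e+01,  1.68781599e-02,
       -1.45733711e-04,  3.28993579e-06]), 'tool_pos': array([0.16076965, 0.47274213, 0.21871115]), 'tcp_rot': array([-1.72455227e-04,  1.63174315e-01,  9.86596686e-01, -1.04552793e-03]), 'ft_force': array([-0.4613793 , -0.06425406, -0.81193504]), 'wrist_torque': array([ 0.0217368 , -0.07006977, -0.00724513]), 'gripper_force': 0.0, 'finger_gap': 0.08538938886026144}
top 485.16250504511805 [-0.03223557  0.          0.          0.          0.        ] [0.34215727 0.00959483 1.29952123] [[-0.014, -0.993, 0.116], [-1.0, 0.014, -0.003], [0.002, -0.116, -0.993]]
scene 558.8940963457652 [-0.08132908  0.          0.          0.          0.        ] [ 1.30375811 -0.064289    0.88880991] [[0.069, 0.677, -0.733], [0.997, -0.033, 0.063], [0.018, -0.735, -0.678]]
wrist 369.0196022579666 [0.01371159 0.         0.         0.         0.        ] [0.08902355 0.49744451 0.37340553] [[0.321, 0.905, 0.279], [0.947, -0.306, -0.097], [-0.003, 0.296, -0.955]]
```

View pics/top0.png

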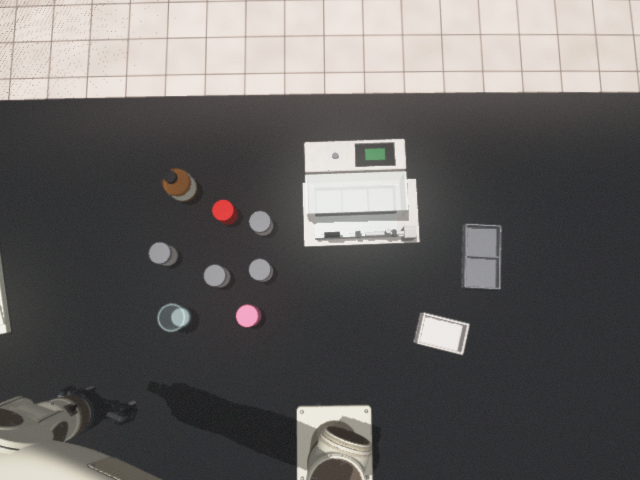

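View pics/scene0.png

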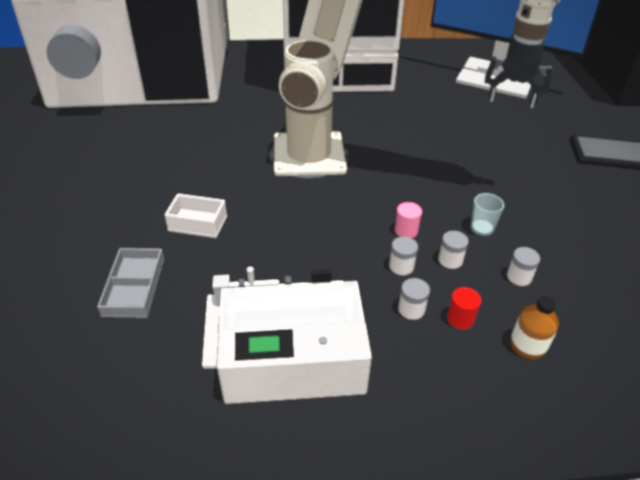

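Four grey-lidded jars in the top view: (163,254), (216,276), (261,270) and (261,223). The red (225,212) and pink (248,316) ones are look-alikes to leave alone. The dock is at about (360,200), the return tray at (481,257) and the tip box at (442,333). Next is an enlarged crop.

```bash
cat > jars.py <<'E'
from h import *
def jars(im=None):
    im=env.read_camera('top') if im is None else im
    h=cv2.cvtColor(im,cv2.COLOR_BGR2HSV)
    m=((h[...,2]>75)&(h[...,1]<60)).astype(np.uint8)*255
    m[:,:120]=0; m[:,295:]=0; m[:180]=0; m[345:]=0
    out=[]
    for c in cv2.findContours(m,cv2.RETR_EXTERNAL,cv2.CHAIN_APPROX_NONE)[0]:
        if cv2.contourArea(c)<200: continue
        x,y,w,hh=cv2.boundingRect(c); out.append((x,y,w,hh,cv2.contourArea(c)))
    return out
if __name__=='__main__':
    im=cv2.imread('pics/top0.png'); print(jars(im))
    a=cv2.resize(im[190:340,140:290],(600,600),interpolation=3)
    b=cv2.resize(im[130:255,295:425],(624,600),interpolation=3)
    cv2.imwrite('pics/c1.png',cv2.resize(np.hstack([a,b]),(800,392)))
    cv2.imwrite('pics/c2.png',b)
    h=cv2.cvtColor(im,cv2.COLOR_BGR2HSV)
    for p in [(163,252),(216,274),(261,268),(216,284),(481,240)]: print(p,h[p[1],p[0]])
E
python3 jars.py
```

```text
[(157, 303, 34, 29, 711.0), (203, 264, 27, 24, 461.0), (248, 258, 25, 24, 424.5), (148, 242, 30, 24, 504.0), (248, 210, 25, 26, 444.0)]
(163, 252) [120   5 159]
(216, 274) [120   3 160]
(261, 268) [150   2 161]
(216, 284) [120   3 160]
(481, 240) [120   5 151]
```

View pics/c1.png

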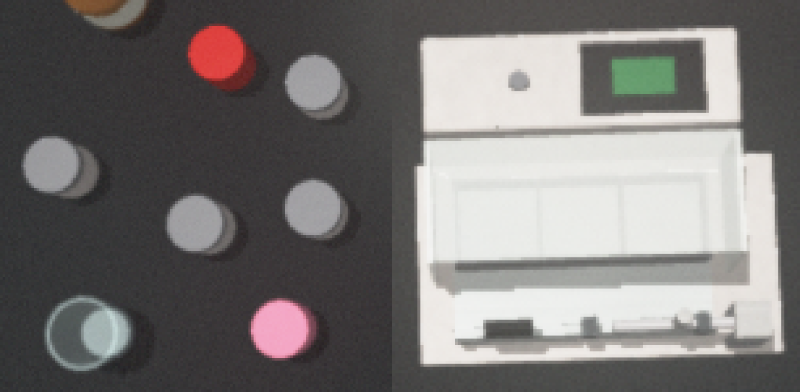

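View pics/c2.png

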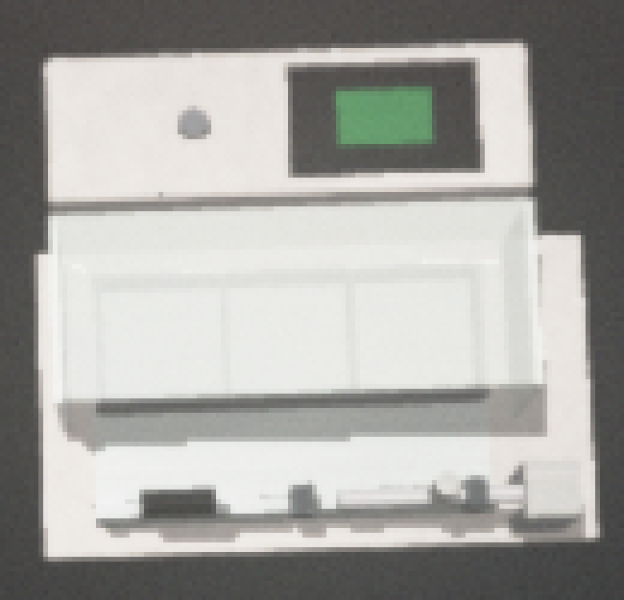

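The crops confirm four plain jars, with red and pink apart from them. The tab is near crop (178,500), the knob near (448,487) and the keeper near (552,490). Computing poses.

Run:
```python
from h import *
c=cam('top')
f=lambda l,z:onz('top',np.array(l,float)/4.8+[295,130],z,c).round(4)
B=f([(45,60),(525,43),(535,190),(48,203)],.115); print('box',B)
b=f([(45,558),(598,537)],.012);print('base',b)
d=(B[0]-B[1])+(b[0]-b[1]); print('yaw deg (dock y vs world y)',np.degrees(np.arctan2(-d[0],d[1])))
print('tab',f([(178,495)],.085),'knob',f([(448,485)],.102),'keeper top',f([(524,462),(580,462),(580,517),(524,517)],.073))
print('jars',onz('top',[(159.9,253.1),(215,275.3),(259.7,270),(259.7,221.4)],.066,c).round(4)[:,:2].tolist())
print('others',onz('top',[(225,211),(248,316)],.066,c).round(4)[:,:2].tolist(), 'beaker',onz('top',[(171,317)],.08,c).round(3))
im=cv2.imread('pics/top0.png'); h=cv2.cvtColor(im,cv2.COLOR_BGR2HSV)
m=((h[...,2]>60)&(h[...,1]<60)).astype(np.uint8)*255; m[:,:450]=0;m[:200]=0;m[300:]=0
k=max(cv2.findContours(m,0,2)[0],key=cv2.contourArea); q=cv2.boxPoints(cv2.minAreaRect(k)); print(q.round(1).tolist()); P=onz('top',q,.032,c); print('ret',P.mean(0).round(4),P.round(3)[:,:2].tolist())
```

```text
box [[ 0.7639  0.0652  0.115 ]
 [ 0.77   -0.1883  0.115 ]
 [ 0.69   -0.1909  0.115 ]
 [ 0.6863  0.0642  0.115 ]]
base [[ 0.5128  0.0722  0.012 ]
 [ 0.5204 -0.2369  0.012 ]]
yaw deg (dock y vs world y) 1.3949468188356637
tab [[ 0.5357 -0.0018  0.085 ]] knob [[ 0.5363 -0.1424  0.102 ]] keeper top [[ 0.5529 -0.1871  0.073 ]
 [ 0.5525 -0.2171  0.073 ]
 [ 0.5228 -0.216   0.073 ]
 [ 0.5232 -0.1861  0.073 ]]
jars [[0.4931, 0.441], [0.4341, 0.2981], [0.4461, 0.184], [0.5719, 0.1844]]
others [[0.6006, 0.2744], [0.33, 0.2133]] beaker [[0.33  0.404 0.08 ]]
[[450.0, 200.0], [502.0, 200.0], [502.0, 289.0], [450.0, 289.0]]
ret [ 0.5099 -0.3829  0.032 ] [[0.629, -0.319], [0.628, -0.459], [0.39, -0.445], [0.392, -0.308]]
```

```bash
python3 -m handwheel '[[0,0,-40,0,0,8,0],[0,0,-40,0,0,16,0],[0,0,-40,0,0,24,0],[0,0,-40,0,0,32,0],[0,0,-40,0,0,35,0]]'
python3 -m handwheel '[[0,0,0,0,0,8,0],[0,0,0,0,0,16,0],[0,0,0,0,0,24,0],[0,0,0,0,0,32,0],[0,0,0,0,0,34.7,0]]' 
python3 -c "
from h import *
go([0.53,-0.10,0.24],np.radians(1.4))"
```

```text
time_s: 0.65
tool_pos: [0.1609, 0.4732, 0.2593]
tcp_rot: [0.0, 0.454, 0.891, -0.0]
ft_force: [-0.7, 0.2, 0.5]
finger_gap: 0.0426
gripper_force: 0.0
time_s: 1.15
tool_pos: [0.1609, 0.4731, 0.2592]
tcp_rot: [0.0, 0.699, 0.715, -0.0]
ft_force: [-0.3, -0.2, 0.4]
finger_gap: 0.0422
gripper_force: 0.0
shift mm [-581.5  355.8   19.6]
tool y ang deg 1.32 z [-0.    -0.001 -1.   ]
turn tool z deg -0.1 j6 2.79
```

```bash
python3 -m handwheel '[[-40,24,0,0,0,0,0],[-80,48,0,0,0,0,0],[-120,73,0,0,0,0,0],[-160,98,0,0,0,0,0],[-200,122,0,0,0,0,0]]' >/dev/null
python3 -m handwheel '[[-40,24,0,0,0,0,0],[-80,48,0,0,0,0,0],[-120,73,0,0,0,0,0],[-160,98,0,0,0,0,0],[-200,122,0,0,0,0,0]]' >/dev/null
python3 -m handwheel '[[-40,24,10,0,0,0,0],[-80,48,20,0,0,0,0],[-120,73,20,0,0,0,0],[-181,111,20,0,0,0,0],[-181,111,20,0,0,0,0]]'
python3 - <<'E'
from h import *
c=cam('wrist'); im=env.read_camera('wrist'); cv2.imwrite('pics/w1.png',im); print(c[2],st()[1])
np.savez('w1.npz',K=c[0],d=c[1],t=c[2],M=c[3])
E
```

```text
time_s: 2.65
tool_pos: [0.5327, -0.1016, 0.2385]
tcp_rot: [0.0, 0.699, 0.715, -0.0]
ft_force: [-0.7, 0.7, 0.5]
finger_gap: 0.0427
gripper_force: 0.0
[ 0.53038458 -0.02615626  0.39297214] [ 0.53365409 -0.10306035  0.23825842]
```

View pics/w1.png

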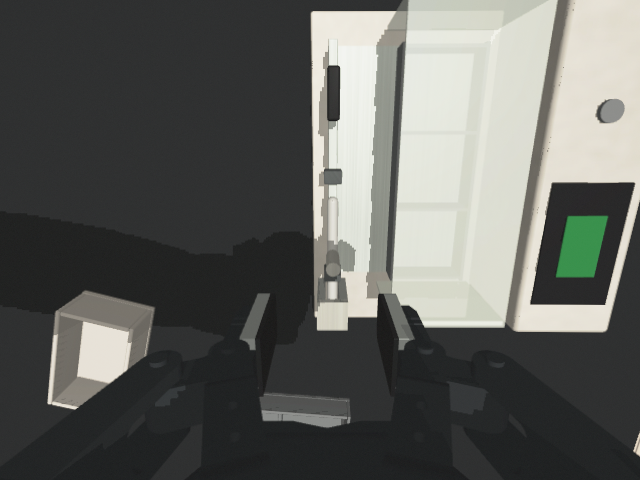

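Wrist view: knob top at (333,270), tab top at (333,93), keeper at (333,317) and tip box lower left.

```bash
cat >> h.py <<'E'
def load(f):
    z=np.load(f); return z['K'],z['d'],z['t'],z['M']
E
python3 - <<'E'
from h import *
c=load('w1.npz'); f=lambda p,z:onz('wrist',[p],z,c)[0].round(4)
k=f((333,270),.102); t=f((333.5,93),.085); print('knob',k,'tab',t)
print('keeper top',f((318,304),.073),f((347,304),.073),f((333,304),.073))
d=t-k; print(np.degrees(np.arctan2(-d[0],d[1])))
go([k[0],k[1],.15],np.radians(1.4)); go([k[0],k[1],.084])
E
```

```text
knob [ 0.5387 -0.1421  0.102 ] tab [ 0.5352 -0.0016  0.085 ]
keeper top [ 0.5261 -0.189   0.073 ] [ 0.5539 -0.1883  0.073 ] [ 0.5405 -0.1886  0.073 ]
1.427001867514665
shift mm [-39.    4.2  88.3]
tool y ang deg 1.23 z [ 0.    -0.002 -1.   ]
turn tool z deg -0.2 j6 1.36
shift mm [-38.8   4.2 154.3]
tool y ang deg 1.23 z [ 0.    -0.002 -1.   ]
```

```bash
python3 -m handwheel '[[-20,2,45,0,0,-0.1,0],[-39,4.2,90,0,0,-0.2,0],[-39,4.2,120,0,0,-0.2,0],[-39,4.2,150,0,0,-0.2,0],[-39,4.2,150,0,0,-0.2,0]]'
python3 -m handwheel '[[0,0,0,0,0,0,1],[0,0,0,0,0,0,1],[0,0,0,0,0,0,1],[0,0,0,0,0,0,1],[0,0,0,0,0,0,1]]'
python3 -m handwheel '[[3,0,0,0,0,0,1],[6,0,0,0,0,0,1],[9,0,0,0,0,0,1],[12,0,0,0,0,0,1],[15,0,0,0,0,0,1]]'
python3 -m handwheel '[[3,0,0,0,0,0,1],[6,0,0,0,0,0,1],[9,0,0,0,0,0,1],[12,0,0,0,0,0,1],[15,0,0,0,0,0,1]]'
python3 -m handwheel '[[2,0,0,0,0,0,1],[4,0,0,0,0,0,1],[5,0,0,0,0,0,1],[5,0,0,0,0,0,1],[5,0,0,0,0,0,1]]'
```

```text
time_s: 3.2
tool_pos: [0.5322, -0.1358, 0.0848]
tcp_rot: [-0.005, 0.697, 0.718, -0.003]
ft_force: [-0.0, 1.5, -0.4]
finger_gap: 0.0428
gripper_force: 0.0
time_s: 3.7
tool_pos: [0.5371, -0.137, 0.0907]
tcp_rot: [0.001, 0.696, 0.718, 0.0]
ft_force: [0.6, -0.1, 0.4]
finger_gap: 0.0001
gripper_force: 0.0
time_s: 4.2
tool_pos: [0.536, -0.1215, 0.0896]
tcp_rot: [-0.0, 0.696, 0.718, -0.0]
ft_force: [-0.2, -1.0, 0.3]
finger_gap: 0.0001
gripper_force: 0.0
time_s: 4.7
tool_pos: [0.5356, -0.1067, 0.0896]
tcp_rot: [0.0, 0.696, 0.718, 0.0]
ft_force: [0.6, 0.0, -0.7]
finger_gap: -0.0002
gripper_force: 0.0
time_s: 5.2
tool_pos: [0.5354, -0.102, 0.0896]
tcp_rot: [0.0, 0.696, 0.718, -0.0]
ft_force: [-0.5, 0.3, -0.5]
finger_gap: 0.0001
gripper_force: 0.0
```

```bash
python3 -m handwheel '[[0,0,-40,0,0,0,1],[0,0,-60,0,0,0,0],[0,0,-60,0,0,0,0]]'
python3 - <<'E'
from h import *
c=cam('wrist'); im=env.read_camera('wrist'); cv2.imwrite('pics/w2.png',im)
np.savez('w2.npz',K=c[0],d=c[1],t=c[2],M=c[3]); print(proj('wrist',st()[1],c))
E
```

```text
time_s: 5.5
tool_pos: [0.538, -0.1025, 0.1532]
tcp_rot: [0.003, 0.697, 0.718, 0.002]
ft_force: [-0.1, -0.7, -0.4]
finger_gap: 0.028
gripper_force: 0.0
[[324.81013698 295.62627017]]
```

View pics/w2.png

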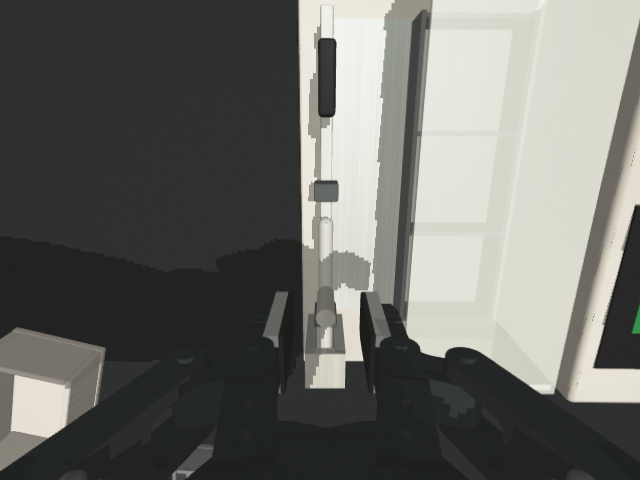

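The knob is untouched: its pin leans from (325,290) to its top at (325,317). I'll triangulate that against view 1.

Run:
```python
from h import *
c=load('w2.npz'); f=lambda p,z,c=c:onz('wrist',[p],z,c)[0].round(4)
print('knob',f((325,317),.102),'tab',f((327,112),.085), 'keeper',f((325,352),.073), 'tabtop centre',f((327,78),.085))
c1=load('w1.npz'); im=cv2.imread('pics/w1.png'); im2=cv2.imread('pics/w2.png')
cv2.imwrite('pics/c3.png',np.hstack([cv2.resize(im[220:340,290:390],(400,480)),cv2.resize(im2[260:400,270:380],(377,480))]))
# triangulate
from numpy.linalg import lstsq
t1,r1=ray('wrist',[(333,270)],c1); t2,r2=ray('wrist',[(325,317)],c)
s=lstsq(np.c_[r1[0],-r2[0]],t2-t1,rcond=None)[0]; print(t1+s[0]*r1[0],t2+s[1]*r2[0])
```

```text
knob [ 0.5381 -0.1406  0.102 ] tab [ 0.5358 -0.0195  0.085 ] keeper [ 0.5396 -0.1854  0.073 ] tabtop centre [ 0.5352 -0.0017  0.085 ]
[ 0.53892381 -0.14587178  0.0926097 ] [ 0.53833549 -0.14583951  0.09258011]
```

View pics/c3.png

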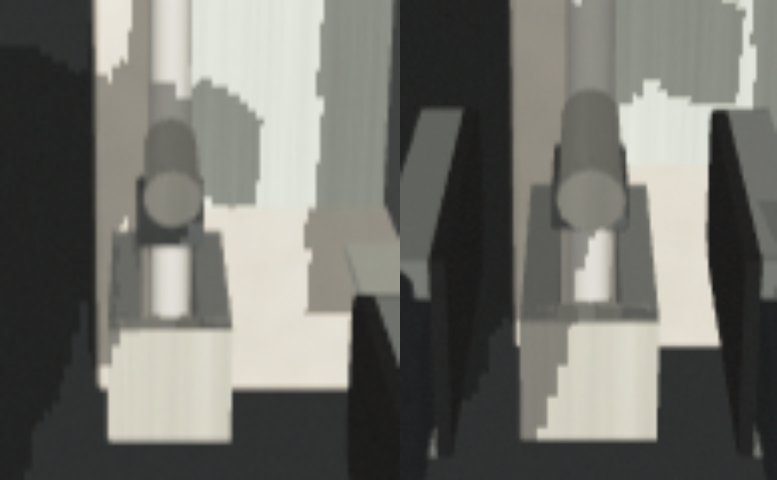

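Run:
```python
from h import *
s,p,r=st(); print(p,s['finger_gap'],s['tcp_rot'])
c=cam('wrist')
for z in (0,5,11):
  print(z,proj('wrist',p+r.apply(np.array([(11,g,z) for g in(-21,21)]+[(-11,g,z) for g in (-21,21)])/1000),c).round(0).tolist())
print(r.inv().apply(c[2]-p), (r.inv().as_matrix()@c[3]).round(3))
im=env.read_camera('wrist'); cv2.imwrite('pics/c4.png',im)
```

```text
[ 0.53674696 -0.10228485  0.15128609] 0.0356727428807771 [0.00168293 0.69649929 0.71755468 0.00108992]
0 [[281.0, 276.0], [374.0, 276.0], [283.0, 319.0], [372.0, 319.0]]
5 [[282.0, 272.0], [373.0, 272.0], [284.0, 314.0], [371.0, 314.0]]
11 [[284.0, 267.0], [371.0, 267.0], [285.0, 308.0], [370.0, 308.0]]
[ 0.07536904 -0.00058593 -0.15447982] [[ 0.001 -0.955 -0.296]
 [ 1.     0.001  0.001]
 [-0.    -0.296  0.955]]
```

View pics/c4.png

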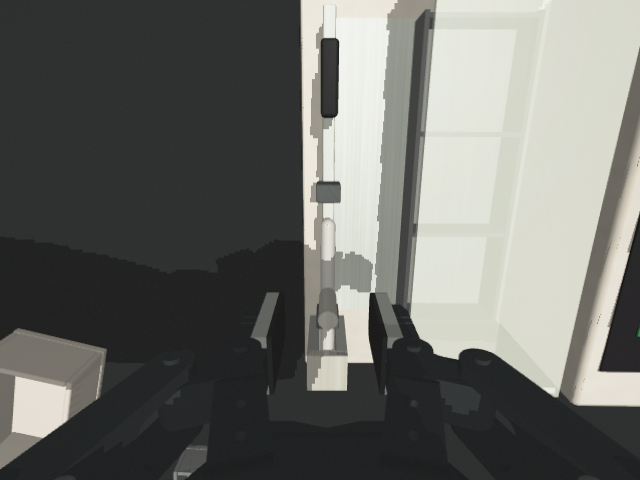

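The fingertips look about 20 mm farther back than the nominal geometry, so the pads probably closed above the knob. I'll approach lower in small steps, watching the force.

Run:
```python
from h import *
go([0.5385,-0.142,0.08],np.radians(1.4)); print(env.state()['finger_gap'])
```

```text
shift mm [-40.    1.6  69.8]
tool y ang deg 1.71 z [ 0.001 -0.    -1.   ]
turn tool z deg 0.3 j6 1.35
0.041939736012069635
```

```bash
python3 -m handwheel '[[-40,1.6,0,0,0,0.3,0],[-40,1.6,40,0,0,0.3,0],[-40,1.6,62,0,0,0.3,0],[-40,1.6,70,0,0,0.3,0],[-40,1.6,70,0,0,0.3,0]]'
python3 -m handwheel '[[0,0,0,0,0,0,0],[0,0,0,0,0,0,1],[0,0,0,0,0,0,1],[0,0,0,0,0,0,1],[0,0,0,0,0,0,1]]'
```

```text
time_s: 6.1
tool_pos: [0.5363, -0.1414, 0.0773]
tcp_rot: [-0.002, 0.698, 0.716, -0.001]
ft_force: [0.1, 1.2, 0.2]
finger_gap: 0.0424
gripper_force: 0.0
time_s: 6.6
tool_pos: [0.5388, -0.1419, 0.081]
tcp_rot: [0.001, 0.698, 0.716, 0.0]
ft_force: [-1.7, 0.4, 5.8]
finger_gap: 0.008
gripper_force: 58.7
```

```bash
python3 -m handwheel '[[2,0,0,0,0,0,1],[4,0,0,0,0,0,1],[7,0,0,0,0,0,1],[10,0,0,0,0,0,1],[13,0,0,0,0,0,1]]'
python3 - <<'E'
from h import *
s,p,r=st(); print(p,s['finger_gap'],s['gripper_force'],s['ft_force'])
im=env.read_camera('wrist'); cv2.imwrite('pics/c5.png',cv2.resize(im[200:440,200:460],(650,600)))
E
```

```text
time_s: 7.1
tool_pos: [0.5386, -0.1299, 0.081]
tcp_rot: [0.002, 0.699, 0.716, -0.0]
ft_force: [-1.8, -3.0, 5.6]
finger_gap: 0.0079
gripper_force: 58.7
[ 0.53855818 -0.12992519  0.08099278] 0.00786272348862468 58.73783826828003 [-1.8460142  -3.04665317  5.55026981]
```

View pics/c5.png

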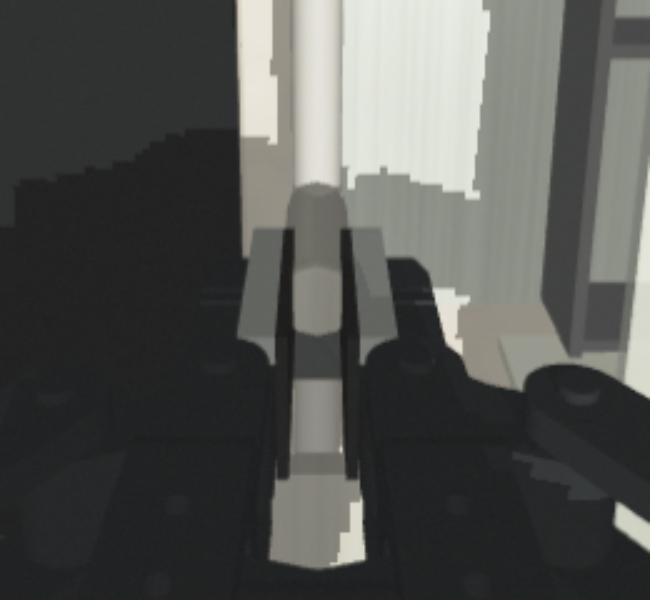

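The knob is held and sliding with 3 N. The tips are only about 10 mm down the knob, so they sit roughly 15–20 mm higher than nominal. Drawing it the rest of the way.

```bash
python3 -m handwheel '[[3,0,0,0,0,0,1],[6,0,0,0,0,0,1],[9,0,0,0,0,0,1],[12,0,0,0,0,0,1],[15,0,0,0,0,0,1]]'
python3 -m handwheel '[[2,0,0,0,0,0,1],[4,0,0,0,0,0,1],[6,0,0,0,0,0,1],[8,0,0,0,0,0,1],[8,0,0,0,0,0,1]]'
python3 -m handwheel '[[1,0,0,0,0,0,1],[2,0,0,0,0,0,1],[3,0,0,0,0,0,1],[4,0,0,0,0,0,1],[4,0,0,0,0,0,1]]'
```

```text
time_s: 7.65
tool_pos: [0.5382, -0.1148, 0.081]
tcp_rot: [0.002, 0.699, 0.716, -0.0]
ft_force: [-2.1, -2.3, 5.5]
finger_gap: 0.0078
gripper_force: 58.8
time_s: 8.15
tool_pos: [0.538, -0.1065, 0.081]
tcp_rot: [0.001, 0.698, 0.716, 0.0]
ft_force: [-2.2, -1.6, 5.4]
finger_gap: 0.0078
gripper_force: 58.8
time_s: 8.65
tool_pos: [0.538, -0.1046, 0.0811]
tcp_rot: [0.003, 0.699, 0.715, -0.001]
ft_force: [-2.1, -7.3, 4.5]
finger_gap: 0.0075
gripper_force: 58.7
```

```bash
python3 -m handwheel '[[0,0,0,0,0,0,0],[0,0,0,0,0,0,0],[0,0,0,0,0,0,0],[0,0,-40,0,0,0,0],[0,0,-60,0,0,0,0]]'
python3 -m handwheel '[[50,0,0,0,0,0,0],[99,0,0,0,0,0,0],[99,0,0,0,0,0,0],[99,0,0,0,0,0,0]]'
python3 - <<'E'
from h import *
go([.5352,-.0017,.06],np.radians(1.4))
E
```

```text
time_s: 9.15
tool_pos: [0.5378, -0.1016, 0.1413]
tcp_rot: [0.0, 0.698, 0.716, 0.0]
ft_force: [0.4, 0.8, 0.5]
finger_gap: 0.0429
gripper_force: 0.0
time_s: 9.55
tool_pos: [0.5346, -0.0014, 0.1395]
tcp_rot: [-0.0, 0.697, 0.717, -0.0]
ft_force: [0.4, -0.1, -0.1]
finger_gap: 0.0427
gripper_force: 0.0
shift mm [-0.3  0.6 79.5]
tool y ang deg 1.61 z [-0. -0. -1.]
turn tool z deg 0.2 j6 1.54
```

```bash
python3 -m handwheel '[[0,0.6,40,0,0,0.2,0],[0,0.6,65,0,0,0.2,0],[0,0.6,75,0,0,0.2,0],[0,0.6,79.5,0,0,0.2,0],[0,0.6,79.5,0,0,0.2,0]]'
python3 -m handwheel '[[0,0,0,0,0,0,1],[0,0,0,0,0,0,1],[0,0,0,0,0,0,1],[0,0,0,0,0,0,1],[0,0,0,0,0,0,1]]'
python3 -m handwheel '[[0,-3,0,0,0,0,1],[0,-8,0,0,0,0,1],[0,-14,0,0,0,0,1],[0,-20,0,0,0,0,1],[0,-26,0,0,0,0,1]]'
```

```text
time_s: 10.05
tool_pos: [0.5356, -0.0035, 0.0602]
tcp_rot: [0.0, 0.7, 0.714, -0.0]
ft_force: [0.4, 0.5, 0.0]
finger_gap: 0.0426
gripper_force: 0.0
time_s: 10.55
tool_pos: [0.5356, -0.003, 0.0616]
tcp_rot: [0.001, 0.7, 0.715, 0.0]
ft_force: [-1.6, -0.6, 5.8]
finger_gap: 0.0079
gripper_force: 61.8
time_s: 11.05
tool_pos: [0.5109, -0.0036, 0.0616]
tcp_rot: [0.002, 0.7, 0.715, 0.001]
ft_force: [2.6, -1.5, 5.8]
finger_gap: 0.008
gripper_force: 61.8
```

```bash
python3 -m handwheel '[[0,-6,0,0,0,0,1],[0,-13,0,0,0,0,1],[0,-20,0,0,0,0,1],[0,-27,0,0,0,0,1],[0,-34,0,0,0,0,1]]'
python3 -m handwheel '[[0,-7,0,0,0,0,1],[0,-14,0,0,0,0,1],[0,-21,0,0,0,0,1],[0,-28,0,0,0,0,1],[0,-35,0,0,0,0,1]]'
python3 -m handwheel '[[0,-6,0,0,0,0,1],[0,-12,0,0,0,0,1],[0,-18,0,0,0,0,1],[0,-22,0,0,0,0,1],[0,-25,0,0,0,0,1]]'
python3 -m handwheel '[[0,-1,0,0,0,0,1],[0,-2,0,0,0,0,1],[0,-3,0,0,0,0,1],[0,-3,0,0,0,0,1]]'
```

```text
time_s: 11.55
tool_pos: [0.4769, -0.0044, 0.0616]
tcp_rot: [0.002, 0.7, 0.715, 0.001]
ft_force: [3.9, -1.9, 6.8]
finger_gap: 0.0079
gripper_force: 61.8
time_s: 12.05
tool_pos: [0.442, -0.0052, 0.0615]
tcp_rot: [0.002, 0.7, 0.715, 0.001]
ft_force: [3.2, -1.6, 6.8]
finger_gap: 0.0081
gripper_force: 61.9
time_s: 12.55
tool_pos: [0.4169, -0.0058, 0.0615]
tcp_rot: [0.002, 0.7, 0.715, 0.001]
ft_force: [3.3, -2.2, 7.6]
finger_gap: 0.0084
gripper_force: 62.0
time_s: 12.95
tool_pos: [0.4156, -0.0058, 0.0615]
tcp_rot: [0.003, 0.7, 0.715, 0.002]
ft_force: [7.1, -1.9, 3.5]
finger_gap: 0.0085
gripper_force: 61.4
```

```bash
python3 -m handwheel '[[0,0,0,0,0,0,0],[0,0,0,0,0,0,0],[0,0,-30,0,0,0,-1],[0,0,-80,0,0,0,-1],[0,0,-130,0,0,0,-1]]' | head -3
python3 -m handwheel '[[0,40,-45,0,0,0,-1],[0,70,-80,0,0,0,-1],[0,70,-80,0,0,0,-1]]' | head -3
python3 - <<'E'
from h import *
c=cam('wrist'); im=env.read_camera('wrist'); cv2.imwrite('pics/w3.png',im)
np.savez('w3.npz',K=c[0],d=c[1],t=c[2],M=c[3])
cv2.imwrite('pics/top3.png',env.read_camera('top'))
E
```

```text
time_s: 13.45
tool_pos: [0.4095, -0.0053, 0.1901]
tcp_rot: [-0.002, 0.699, 0.715, -0.002]
time_s: 13.75
tool_pos: [0.4866, -0.0038, 0.2742]
tcp_rot: [0.003, 0.699, 0.715, 0.003]
```

View pics/w3.png

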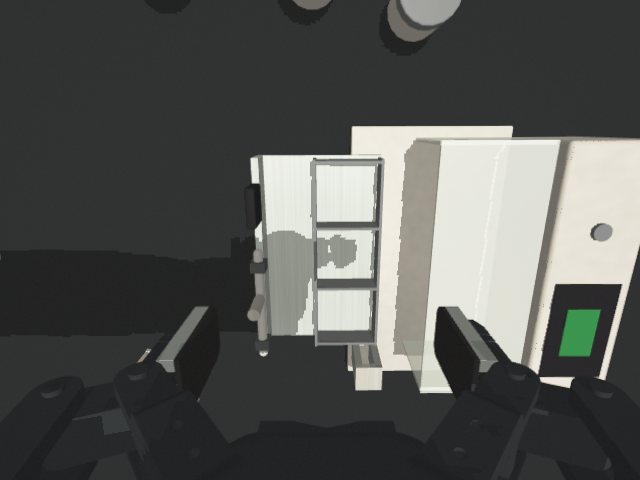

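Wrist view: the tray is out. The rim corners are at about (312,160), (383,158), (376,344) and (316,344), and the dividers are at rows 226 and 285.

Run:
```python
from h import *
c=load('w3.npz'); P=onz('wrist',[(312,159),(383,158),(376.5,344),(316,344)],.048,c); print(P.round(4)[:,:2].tolist(),P.mean(0).round(4))
print('div',onz('wrist',[(347,226),(346,285)],.048,c).round(4)[:,:2].tolist(),'tab',onz('wrist',[(255,205)],.085,c).round(4),'knob',onz('wrist',[(254,312)],.102,c).round(4))
from jars import jars
im=cv2.imread('pics/top3.png'); J=jars(im); print(J)
print([onz('top',[(x+11.3,y+11.3)],.066).round(4)[0,:2].tolist() for x,y,w,h,a in J])
cv2.imwrite('pics/c6.png',cv2.resize(im[180:345,290:510],(800,600),interpolation=3))
go([.4461,.184,.20],np.radians(1.4))
```

```text
[[0.4725, 0.04], [0.5442, 0.0425], [0.551, -0.1727], [0.4795, -0.1739]] [ 0.5118 -0.066   0.048 ]
div [[0.5106, -0.0292], [0.5121, -0.0976]] tab [[ 0.4202 -0.0007  0.085 ]] knob [[ 0.4186 -0.1041  0.102 ]]
[(157, 303, 34, 29, 709.0), (203, 264, 27, 23, 459.0), (238, 250, 26, 24, 435.0), (148, 242, 30, 24, 501.5), (248, 210, 25, 26, 444.0), (283, 187, 12, 127, 588.5)]
[[0.3367, 0.4156], [0.4341, 0.2999], [0.4688, 0.2107], [0.4926, 0.4425], [0.5722, 0.1854], [0.6315, 0.0947]]
shift mm [188.6 -32.3  70.1]
tool y ang deg 1.23 z [-0.001  0.    -1.   ]
turn tool z deg -0.2 j6 1.54
```

View pics/c6.png

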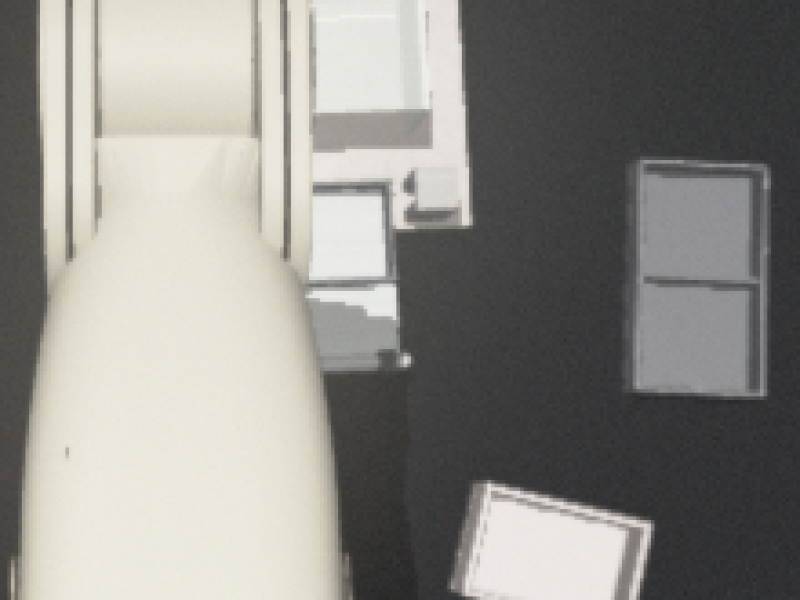

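```bash
python3 -m handwheel '[[45,-4,10,0,0,-0.2,-1],[90,-8,20,0,0,-0.2,-1],[135,-10,40,0,0,-0.2,-1],[180,-10,90,0,0,-0.2,-1],[215,-10,110,0,0,-0.2,-1]]' | head -2
python3 -m handwheel '[[0,0,0,0,0,0,-1],[0,0,0,0,0,0,-1]]' | tail -3
python3 - <<'E'
from h import *
f=lambda l,z:onz('top',np.array(l,float)/3.636+[290,180],z)
P=f([(637,160),(770,165),(766,396),(634,391)],.032); print('ret',P.round(4)[:,:2].tolist(),P.mean(0)[:2].round(4))
print('tray rim',f([(394,182),(399,281)],.048).round(4)[:,:2].tolist())
go([.470,.2107,.028],np.radians(1.4)); print(env.state()['ft_force'])
E
```

```text
time_s: 14.35
tool_pos: [0.464, 0.2046, 0.1604]
ft_force: [0.3, -0.6, -0.7]
finger_gap: 0.0855
gripper_force: 0.0
ret [[0.5639, -0.3564], [0.559, -0.4542], [0.3904, -0.442], [0.3955, -0.3464]] [ 0.4772 -0.3998]
tray rim [[0.5474, -0.1756], [0.4757, -0.1769]]
shift mm [  6.6   6.5 133.4]
tool y ang deg 1.55 z [-0.007 -0.003 -1.   ]
turn tool z deg 0.1 j6 1.96
[ 0.33397879 -0.6220466  -0.7425101 ]
```

```bash
python3 -m handwheel '[[6.6,6.5,40,0,0,0,-1],[6.6,6.5,80,0,0,0,-1],[6.6,6.5,115,0,0,0,-1],[6.6,6.5,133,0,0,0,-1],[6.6,6.5,133,0,0,0,-1]]' 
python3 -m handwheel '[[0,0,0,0,0,0,0.6],[0,0,0,0,0,0,0.6],[0,0,0,0,0,0,0.6],[0,0,0,0,0,0,0.6],[0,0,0,0,0,0,0.6]]'
python3 -m handwheel '[[0,0,-20,0,0,0,0.6],[0,0,-60,0,0,0,0.6],[0,0,-90,0,0,0,0.6],[0,0,-100,0,0,0,0.6],[0,0,-100,0,0,0,0.6]]'
python3 -m handwheel '[[0,0,0,0,0,0,0.6],[0,0,0,0,0,0,0.6],[0,0,0,0,0,0,0.6]]'
python3 - <<'E'
from h import *
s,p,r=st(); print(s['ft_force'],s['wrist_torque']); go([.5105,-.069,.12],np.radians(1.4))
cv2.imwrite('pics/w4.png',env.read_camera('wrist'))
E
```

```text
time_s: 15.05
tool_pos: [0.4715, 0.2089, 0.0289]
tcp_rot: [-0.001, 0.699, 0.715, -0.003]
ft_force: [-0.6, 0.4, -0.2]
finger_gap: 0.0854
gripper_force: 0.0
time_s: 15.55
tool_pos: [0.4752, 0.212, 0.0335]
tcp_rot: [0.001, 0.698, 0.716, 0.001]
ft_force: [-1.9, -1.7, 5.0]
finger_gap: 0.0539
gripper_force: 63.8
time_s: 16.05
tool_pos: [0.4757, 0.2123, 0.1332]
tcp_rot: [0.001, 0.698, 0.716, 0.002]
ft_force: [1.0, 0.0, -4.4]
finger_gap: 0.0539
gripper_force: 64.8
time_s: 16.35
tool_pos: [0.4731, 0.2113, 0.1293]
tcp_rot: [-0.001, 0.698, 0.716, -0.002]
ft_force: [0.1, -0.4, -3.1]
finger_gap: 0.054
gripper_force: 64.8
[ 0.07001206 -0.44895472 -3.05943232] [ 0.03971052  0.02955946 -0.01000243]
shift mm [-281.1   30.4    9.6]
tool y ang deg 1.42 z [-0.003 -0.001 -1.   ]
turn tool z deg 0.0 j6 1.97
```

View pics/w4.png

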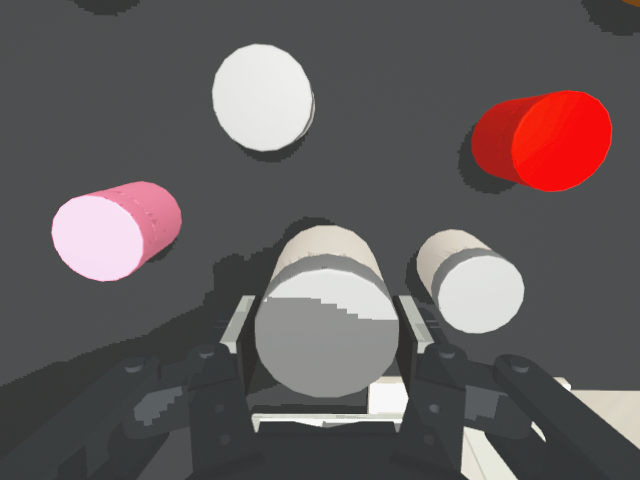

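Filled: about 3.1 N. It goes to well0.

```bash
python3 -m handwheel '[[-45,5,-10,0,0,0,0.6],[-90,10,-10,0,0,0,0.6],[-135,15,-10,0,0,0,0.6],[-180,20,-10,0,0,0,0.6],[-225,25,-10,0,0,0,0.6]]' |head -2
python3 -m handwheel '[[-40,3,0,0,0,0,0.6],[-80,4,0,0,0,0,0.6],[-120,5,0,0,0,0,0.6],[-125,5,0,0,0,0,0.6],[-125,5,0,0,0,0,0.6]]' | head -2
python3 - <<'E'
from h import *
go([.5117,-.139,.053],np.radians(1.4))
E
```

```text
time_s: 16.9
tool_pos: [0.5045, -0.0142, 0.1405]
time_s: 17.4
tool_pos: [0.5124, -0.1385, 0.1402]
shift mm [-0.6 -0.6 87.2]
tool y ang deg 1.25 z [-0.001  0.001 -1.   ]
turn tool z deg -0.1 j6 1.28
```

```bash
python3 -m handwheel '[[-0.5,-0.5,35,0,0,0,0.6],[-0.5,-0.5,60,0,0,0,0.6],[-0.5,-0.5,75,0,0,0,0.6],[-0.5,-0.5,82,0,0,0,0.6],[-0.5,-0.5,84,0,0,0,0.6]]'
python3 -m handwheel '[[0,0,1.5,0,0,0,0.6],[0,0,3,0,0,0,0.6],[0,0,3,0,0,0,0.6]]'
```

```text
time_s: 17.9
tool_pos: [0.5118, -0.1364, 0.0562]
tcp_rot: [-0.001, 0.698, 0.716, -0.0]
ft_force: [-0.7, -0.4, -3.2]
finger_gap: 0.0542
gripper_force: 64.8
time_s: 18.2
tool_pos: [0.513, -0.1378, 0.0548]
tcp_rot: [0.001, 0.698, 0.716, 0.0]
ft_force: [0.4, -0.1, -3.5]
finger_gap: 0.054
gripper_force: 64.8
```

```bash
python3 -m handwheel '[[0,0,1,0,0,0,0.6],[0,0,1.5,0,0,0,0.6],[0,0,1.5,0,0,0,0.6]]'
python3 -m handwheel '[[0,0,1,0,0,0,0.6],[0,0,1.5,0,0,0,0.6],[0,0,1.5,0,0,0,0.6]]'
```

```text
time_s: 18.5
tool_pos: [0.513, -0.1381, 0.0535]
tcp_rot: [0.001, 0.698, 0.716, 0.0]
ft_force: [-0.4, -0.4, 1.9]
finger_gap: 0.0543
gripper_force: 65.2
time_s: 18.8
tool_pos: [0.5135, -0.1381, 0.0534]
tcp_rot: [0.001, 0.698, 0.716, 0.001]
ft_force: [-3.5, 0.1, 11.1]
finger_gap: 0.0541
gripper_force: 66.2
```

```bash
python3 -m handwheel '[[0,0,-1.5,0,0,0,0],[0,0,-1.5,0,0,0,-0.6],[0,0,-1.5,0,0,0,-0.8],[0,0,-1.5,0,0,0,-0.8],[0,0,-20,0,0,0,-0.8]]'|head -5
python3 -m handwheel '[[0,0,-50,0,0,0,-1],[0,0,-90,0,0,0,-1],[0,0,-90,0,0,0,-1]]'|head -2
python3 - <<'E'
from h import *
from jars import jars
im=env.read_camera('top'); J=jars(im)
print([((x,y,w,h),onz('top',[(x+11.3,y+11.3)],.066).round(4)[0,:2].tolist()) for x,y,w,h,a in J])
go([.435,.299,.16],np.radians(1.4))
E
```

```text
time_s: 19.3
tool_pos: [0.5102, -0.1373, 0.0688]
tcp_rot: [-0.002, 0.698, 0.716, -0.001]
ft_force: [-1.0, -0.3, 0.1]
finger_gap: 0.0767
time_s: 19.6
tool_pos: [0.5167, -0.139, 0.1674]
[((157, 303, 34, 29), [0.3367, 0.4156]), ((203, 264, 27, 24), [0.4341, 0.2999]), ((148, 242, 30, 24), [0.4926, 0.4425]), ((248, 210, 25, 26), [0.5722, 0.1854]), ((282, 180, 13, 68), [0.6501, 0.0972])]
shift mm [439.4 -69.2   3. ]
tool y ang deg 1.42 z [ 0.007 -0.002 -1.   ]
turn tool z deg 0.0 j6 1.28
```

```bash
python3 -m handwheel '[[45,5,0,0,0,0,-1],[90,10,0,0,0,0,-1],[135,20,0,0,0,0,-1],[180,30,0,0,0,0,-1],[225,40,0,0,0,0,-1]]' |head -2
python3 -m handwheel '[[45,12,0,0,0,0,-1],[90,24,20,0,0,0,-1],[97,26,40,0,0,0,-1],[97,26,60,0,0,0,-1],[97,26,60,0,0,0,-1]]' | head -2
python3 - <<'E'
from h import *
go([.5735,.185,.028],np.radians(1.4))
E
```

```text
time_s: 20.15
tool_pos: [0.546, 0.0896, 0.1594]
time_s: 20.65
tool_pos: [0.5668, 0.1853, 0.0958]
shift mm [-0.3  7.4 67.8]
tool y ang deg 1.5 z [-0.01  -0.003 -1.   ]
turn tool z deg 0.1 j6 1.86
```

```bash
python3 -m handwheel '[[0,0,0,0,0,0,-1],[0,0,0,0,0,0,-1]]' | head -2
python3 - <<'E'
from h import *
go([.5735,.185,.028],np.radians(1.4))
E
```

```text
time_s: 20.85
tool_pos: [0.571, 0.1854, 0.1018]
shift mm [-0.4  2.4 73.8]
tool y ang deg 1.37 z [ 0.001  0.    -1.   ]
turn tool z deg -0.0 j6 1.86
```

```bash
python3 -m handwheel '[[0,2.4,35,0,0,0,-1],[0,2.4,60,0,0,0,-1],[0,2.4,74,0,0,0,-1],[0,2.4,74,0,0,0,-1],[0,2.4,74,0,0,0,-1]]' |tail -3
python3 -m handwheel '[[0,0,0,0,0,0,0.6],[0,0,0,0,0,0,0.6],[0,0,0,0,0,0,0.6],[0,0,0,0,0,0,0.6],[0,0,0,0,0,0,0.6]]'
python3 -m handwheel '[[0,0,-20,0,0,0,0.6],[0,0,-60,0,0,0,0.6],[0,0,-90,0,0,0,0.6],[0,0,-110,0,0,0,0.6],[0,0,-110,0,0,0,0.6]]' |tail -3
python3 -m handwheel '[[0,0,0,0,0,0,0.6],[0,0,0,0,0,0,0.6],[0,0,0,0,0,0,0.6]]'
python3 - <<'E'
from h import *
go([.511,-.069,.14],np.radians(1.4));go([.518,-.4025,.14],np.radians(1.4))
E
```

```text
ft_force: [0.4, 0.5, 0.3]
finger_gap: 0.0856
gripper_force: 0.0
time_s: 21.85
tool_pos: [0.5741, 0.1862, 0.0292]
tcp_rot: [0.001, 0.698, 0.716, 0.001]
ft_force: [-0.5, -0.5, 6.0]
finger_gap: 0.0541
gripper_force: 64.4
ft_force: [1.0, -0.8, -3.2]
finger_gap: 0.0542
gripper_force: 64.6
time_s: 22.65
tool_pos: [0.5715, 0.1853, 0.1349]
tcp_rot: [-0.001, 0.698, 0.716, -0.002]
ft_force: [-0.6, 0.1, -3.9]
finger_gap: 0.0541
gripper_force: 64.6
shift mm [-252.7  -66.8   -4.5]
tool y ang deg 1.42 z [-0.004 -0.001 -1.   ]
turn tool z deg 0.0 j6 1.86
shift mm [-586.3  -68.1   -4.1]
tool y ang deg 1.42 z [-0.004 -0.001 -1.   ]
turn tool z deg 0.0 j6 1.86
```

Filled: about 3.9 N. It goes to well1.

```bash
python3 -m handwheel '[[-20,-40,-10,0,0,0,0.6],[-60,-67,-10,0,0,0,0.6],[-105,-67,-10,0,0,0,0.6],[-150,-67,-10,0,0,0,0.6],[-195,-67,-10,0,0,0,0.6]]' |head -2
python3 -m handwheel '[[-40,0,0,0,0,0,0.6],[-57,0,0,0,0,0,0.6],[-57,0,0,0,0,0,0.6],[-57,0,0,0,0,0,0.6],[-57,0,0,0,0,0,0.6]]' | head -2
python3 - <<'E'
from h import *
go([.511,-.069,.053],np.radians(1.4))
E
```

```text
time_s: 23.15
tool_pos: [0.5098, -0.0122, 0.1463]
time_s: 23.65
tool_pos: [0.5118, -0.0669, 0.1466]
shift mm [-2.1 -0.7 93.6]
tool y ang deg 1.48 z [-0.001  0.001 -1.   ]
turn tool z deg 0.1 j6 1.41
```

```bash
python3 -m handwheel '[[-2,-0.5,40,0,0,0,0.6],[-2,-0.5,70,0,0,0,0.6],[-2,-0.5,85,0,0,0,0.6],[-2,-0.5,91,0,0,0,0.6],[-2,-0.5,93,0,0,0,0.6]]'|head -4
python3 -m handwheel '[[0,0,1.5,0,0,0,0.6],[0,0,2,0,0,0,0.6],[0,0,2,0,0,0,0.6]]' | head -4
python3 -m handwheel '[[0,0,1.5,0,0,0,0.6],[0,0,2,0,0,0,0.6],[0,0,2,0,0,0,0.6]]' | head -4
```

```text
time_s: 24.15
tool_pos: [0.5115, -0.0688, 0.0536]
tcp_rot: [-0.0, 0.698, 0.716, -0.0]
ft_force: [0.3, -1.1, -3.5]
time_s: 24.45
tool_pos: [0.5125, -0.0699, 0.053]
tcp_rot: [0.001, 0.698, 0.716, 0.001]
ft_force: [0.6, 0.2, -4.1]
time_s: 24.75
tool_pos: [0.5117, -0.0699, 0.0502]
tcp_rot: [0.0, 0.698, 0.716, 0.0]
ft_force: [0.1, -1.0, -3.7]
```

```bash
python3 -m handwheel '[[0,0,1,0,0,0,0.6],[0,0,1.5,0,0,0,0.6],[0,0,1.5,0,0,0,0.6]]' | head -4
python3 -m handwheel '[[0,0,0,0,0,0,0],[0,0,0,0,0,0,-0.6],[0,0,0,0,0,0,-0.8],[0,0,0,0,0,0,-0.8],[0,0,-20,0,0,0,-0.8]]'|head -5
python3 -m handwheel '[[0,0,-50,0,0,0,-1],[0,0,-90,0,0,0,-1],[0,0,-90,0,0,0,-1],[0,0,-90,0,0,0,-1]]'|head -2
python3 - <<'E'
from h import *
from jars import jars
im=env.read_camera('top'); J=jars(im)
print([((x,y,w,h),onz('top',[(x+11.3,y+11.3)],.066).round(4)[0,:2].tolist()) for x,y,w,h,a in J])
go([.435,.299,.16],np.radians(1.4))
E
```

```text
time_s: 25.05
tool_pos: [0.5118, -0.07, 0.0491]
tcp_rot: [0.0, 0.698, 0.716, 0.0]
ft_force: [-1.9, -1.0, 2.1]
time_s: 25.55
tool_pos: [0.5095, -0.0695, 0.0664]
tcp_rot: [-0.002, 0.698, 0.716, -0.002]
ft_force: [-0.7, 0.1, -0.0]
finger_gap: 0.0769
time_s: 25.95
tool_pos: [0.5127, -0.0699, 0.1598]
[((157, 303, 34, 29), [0.3367, 0.4156]), ((203, 264, 27, 24), [0.4341, 0.2999]), ((148, 242, 30, 24), [0.4926, 0.4425]), ((282, 180, 13, 80), [0.6501, 0.0972])]
shift mm [370.6 -67.3  -1.7]
tool y ang deg 1.42 z [-0.  0. -1.]
turn tool z deg 0.0 j6 1.41
```

```bash
python3 -m handwheel '[[45,-5,0,0,0,0,-1],[90,-10,0,0,0,0,-1],[135,-20,0,0,0,0,-1],[180,-30,0,0,0,0,-1],[225,-40,0,0,0,0,-1]]' |head -2
python3 -m handwheel '[[45,-12,0,0,0,0,-1],[90,-20,0,0,0,0,-1],[135,-26,20,0,0,0,-1],[145,-26,60,0,0,0,-1],[145,-26,60,0,0,0,-1]]' | head -2
python3 -m handwheel '[[0,0,0,0,0,0,-1],[0,0,0,0,0,0,-1]]' | head -2
python3 - <<'E'
from h import *
go([.4355,.299,.028],np.radians(1.4))
E
```

```text
time_s: 26.5
tool_pos: [0.4641, 0.1552, 0.1565]
time_s: 27.0
tool_pos: [0.4313, 0.2974, 0.0918]
time_s: 27.2
tool_pos: [0.4371, 0.2978, 0.0993]
shift mm [ 1.3 -1.6 71.3]
tool y ang deg 1.35 z [ 0.  0. -1.]
turn tool z deg -0.1 j6 2.15
```

```bash
python3 -m handwheel '[[1,-1.5,35,0,0,0,-1],[1,-1.5,60,0,0,0,-1],[1,-1.5,71,0,0,0,-1],[1,-1.5,71,0,0,0,-1],[1,-1.5,71,0,0,0,-1]]' |tail -3
python3 -m handwheel '[[0,0,0,0,0,0,0.6],[0,0,0,0,0,0,0.6],[0,0,0,0,0,0,0.6],[0,0,0,0,0,0,0.6],[0,0,0,0,0,0,0.6]]'
python3 -m handwheel '[[0,0,-20,0,0,0,0.6],[0,0,-60,0,0,0,0.6],[0,0,-90,0,0,0,0.6],[0,0,-110,0,0,0,0.6],[0,0,-110,0,0,0,0.6]]' |tail -3
python3 -m handwheel '[[0,0,0,0,0,0,0.6],[0,0,0,0,0,0,0.6],[0,0,0,0,0,0,0.6]]'
python3 - <<'E'
from h import *
go([.509,.001,.14],np.radians(1.4));go([.518,-.4025,.14],np.radians(1.4))
E
```

```text
ft_force: [0.2, 0.4, 0.4]
finger_gap: 0.0854
gripper_force: 0.0
time_s: 28.2
tool_pos: [0.4363, 0.3002, 0.0294]
tcp_rot: [0.0, 0.698, 0.716, 0.002]
ft_force: [0.2, -0.9, 5.9]
finger_gap: 0.0542
gripper_force: 63.5
ft_force: [0.6, 0.5, -0.7]
finger_gap: 0.0541
gripper_force: 63.3
time_s: 29.0
tool_pos: [0.4341, 0.2987, 0.136]
tcp_rot: [-0.0, 0.698, 0.716, -0.002]
ft_force: [0.3, 1.3, -0.5]
finger_gap: 0.0542
gripper_force: 63.3
shift mm [-299.5   67.5   -3.6]
tool y ang deg 1.42 z [-0.003 -0.002 -1.   ]
turn tool z deg 0.0 j6 2.15
shift mm [-703.1   66.5   -2.9]
tool y ang deg 1.42 z [-0.003 -0.002 -1.   ]
turn tool z deg 0.0 j6 2.15
```

Empty: about 0.5 N. It goes to the return tray.

```bash
python3 -m handwheel '[[-20,20,-30,0,0,0,0.6],[-65,40,-30,0,0,0,0.6],[-110,50,-30,0,0,0,0.6],[-155,50,-30,0,0,0,0.6],[-200,50,-30,0,0,0,0.6]]' |head -2
python3 -m handwheel '[[-45,2,0,0,0,0,0.6],[-90,4,0,0,0,0,0.6],[-135,6,0,0,0,0,0.6],[-180,8,0,0,0,0,0.6],[-225,10,0,0,0,0,0.6]]' |head -2
python3 -m handwheel '[[-45,2,0,0,0,0,0.6],[-90,4,0,0,0,0,0.6],[-135,6,0,0,0,0,0.6],[-180,6,0,0,0,0,0.6],[-180,6,0,0,0,0,0.6]]' |head -2
python3 - <<'E'
from h import *
go([.518,-.4025,.06],np.radians(1.4))
c=cam('wrist'); im=env.read_camera('wrist'); cv2.imwrite('pics/w5.png',im)
np.savez('w5.npz',K=c[0],d=c[1],t=c[2],M=c[3])
E
```

```text
time_s: 29.5
tool_pos: [0.4895, 0.0988, 0.1664]
time_s: 30.0
tool_pos: [0.5048, -0.1257, 0.1666]
time_s: 30.5
tool_pos: [0.515, -0.3092, 0.1657]
shift mm [-93.2   1.5 105.8]
tool y ang deg 1.03 z [-0.002 -0.001 -1.   ]
turn tool z deg -0.4 j6 1.01
```

View pics/w5.png

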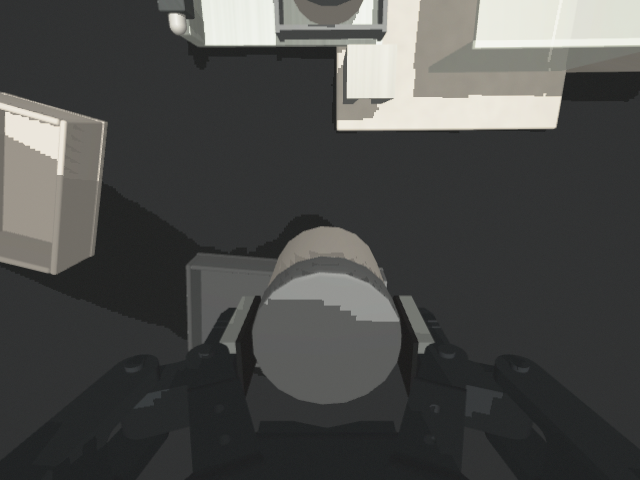

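The near corners of the return tray show at (188,262) and (386,270). Checking these against the top-view estimate.

Run:
```python
from h import *
c=load('w5.npz'); print(onz('wrist',[(188,263),(386,270),(196,255),(383,268)],.032,c).round(4)); print('expected corners from top:(.3955,-.3464),(.5639,-.3564)')
```

```text
[[ 0.3999 -0.3447  0.032 ]
 [ 0.565  -0.3478  0.032 ]
 [ 0.4071 -0.3375  0.032 ]
 [ 0.5623 -0.346   0.032 ]]
expected corners from top:(.3955,-.3464),(.5639,-.3564)
```

```bash
python3 -m handwheel '[[-45,1,0,0,0,0,0.6],[-90,2.5,20,0,0,0,0.6],[-90,2.5,60,0,0,0,0.6],[-90,2.5,100,0,0,0,0.6],[-90,2.5,120,0,0,0,0.6]]' |head -2
python3 -m handwheel '[[0,0,3,0,0,0,0.6],[0,0,6,0,0,0,0.6],[0,0,7,0,0,0,0.6],[0,0,7,0,0,0,0.6]]' | head -4
python3 -m handwheel '[[0,0,1.5,0,0,0,0.6],[0,0,3,0,0,0,0.6],[0,0,3,0,0,0,0.6]]' | head -4
```

```text
time_s: 31.05
tool_pos: [0.5181, -0.3907, 0.0423]
time_s: 31.45
tool_pos: [0.5219, -0.3941, 0.0425]
tcp_rot: [0.002, 0.698, 0.716, 0.0]
ft_force: [0.4, -0.7, -0.1]
time_s: 31.75
tool_pos: [0.5207, -0.3938, 0.0379]
tcp_rot: [0.0, 0.698, 0.716, 0.0]
ft_force: [0.1, 0.6, -0.2]
```

```bash
python3 -m handwheel '[[-5,-1,0,0,0,0,0.6],[-5,-1,2,0,0,0,0.6],[-5,-1,3,0,0,0,0.6],[-5,-1,3,0,0,0,0.6]]' | head -4
python3 -m handwheel '[[0,0,1,0,0,0,0.6],[0,0,1.5,0,0,0,0.6],[0,0,1.5,0,0,0,0.6]]' | head -4
```

```text
time_s: 32.15
tool_pos: [0.5195, -0.3987, 0.0342]
tcp_rot: [-0.0, 0.698, 0.716, -0.0]
ft_force: [-0.2, -0.6, -0.2]
time_s: 32.45
tool_pos: [0.5199, -0.3988, 0.0335]
tcp_rot: [0.0, 0.698, 0.716, -0.0]
ft_force: [0.1, 0.6, 2.1]
```

Touching down. Release, rise, and look for the last jar.

```bash
python3 -m handwheel '[[0,0,0,0,0,0,0.2],[0,0,0,0,0,0,-0.6],[0,0,0,0,0,0,-0.6],[0,0,0,0,0,0,-0.6],[0,0,-20,0,0,0,-0.6]]'|tail -2
python3 -m handwheel '[[0,0,-50,0,0,0,-0.6],[0,0,-100,0,0,0,-1],[0,0,-130,0,0,0,-1],[0,0,-130,0,0,0,-1]]'|head -2
python3 - <<'E'
from h import *
from jars import jars
im=env.read_camera('top'); J=jars(im)
print([((x,y,w,h),onz('top',[(x+11.3,y+11.3)],.066).round(4)[0,:2].tolist()) for x,y,w,h,a in J])
go([.4945,.4415,.16],np.radians(1.4)); cv2.imwrite('pics/top5.png',im); cv2.imwrite('pics/c7.png',cv2.resize(im[130:350,130:510],(800,463),interpolation=3))
E
```

```text
finger_gap: 0.0681
gripper_force: 0.0
time_s: 33.35
tool_pos: [0.5226, -0.4009, 0.1901]
[((157, 303, 34, 29), [0.3367, 0.4156]), ((148, 242, 30, 24), [0.4926, 0.4425]), ((284, 180, 11, 69), [0.6501, 0.092])]
shift mm [841.9  -6.2  23. ]
tool y ang deg 1.42 z [ 0.006 -0.004 -1.   ]
turn tool z deg 0.0 j6 0.89
```

View pics/c7.png

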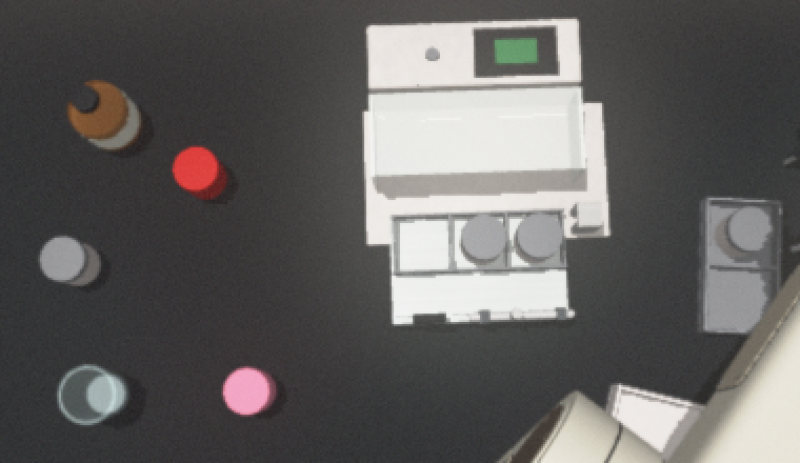

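Wells 0 and 1 and the far bay of the return tray are each filled with one upright jar. The last jar is at crop (63,260).

```bash
python3 -m handwheel '[[48,0,0,0,0,0,-1],[96,0,0,0,0,0,-1],[144,0,0,0,0,0,-1],[192,0,0,0,0,0,-1],[240,0,0,0,0,0,-1]]' |head -2
python3 -m handwheel '[[48,0,0,0,0,0,-1],[96,0,0,0,0,0,-1],[144,0,0,0,0,0,-1],[192,0,0,0,0,0,-1],[240,0,0,0,0,0,-1]]' |head -2
python3 -m handwheel '[[48,0,0,0,0,0,-1],[96,0,0,0,0,0,-1],[144,0,0,0,0,0,-1],[192,0,0,0,0,0,-1],[240,0,0,0,0,0,-1]]' |head -2
python3 -m handwheel '[[45,-3,0,0,0,0,-1],[90,-3,0,0,0,0,-1],[122,-3,30,0,0,0,-1],[122,-3,80,0,0,0,-1],[122,-3,80,0,0,0,-1]]' |head -2
python3 -m handwheel '[[0,0,0,0,0,0,-1],[0,0,0,0,0,0,-1]]' | head -2
python3 - <<'E'
from h import *
from jars import jars
go([.4945,.4415,.028],np.radians(1.4))
E
```

```text
time_s: 33.9
tool_pos: [0.5124, -0.1567, 0.1811]
time_s: 34.4
tool_pos: [0.5064, 0.0828, 0.1813]
time_s: 34.9
tool_pos: [0.5007, 0.3224, 0.1811]
time_s: 35.4
tool_pos: [0.4895, 0.4389, 0.092]
time_s: 35.6
tool_pos: [0.4974, 0.4432, 0.1054]
shift mm [-1.8 -3.1 77.4]
tool y ang deg 1.36 z [ 0.002  0.002 -1.   ]
turn tool z deg -0.0 j6 2.27
```

```bash
python3 -m handwheel '[[-1.5,-2.5,35,0,0,0,-1],[-1.5,-2.5,60,0,0,0,-1],[-1.5,-2.5,74,0,0,0,-1],[-1.5,-2.5,74,0,0,0,-1],[-1.5,-2.5,74,0,0,0,-1]]' |tail -3
python3 -m handwheel '[[0,0,0,0,0,0,0.6],[0,0,0,0,0,0,0.6],[0,0,0,0,0,0,0.6],[0,0,0,0,0,0,0.6],[0,0,0,0,0,0,0.6]]'
python3 -m handwheel '[[0,0,-20,0,0,0,0.6],[0,0,-60,0,0,0,0.6],[0,0,-90,0,0,0,0.6],[0,0,-110,0,0,0,0.6],[0,0,-110,0,0,0,0.6]]' |tail -3
python3 -m handwheel '[[0,0,0,0,0,0,0.6],[0,0,0,0,0,0,0.6],[0,0,0,0,0,0,0.6]]'
python3 - <<'E'
from h import *
go([.509,.001,.14],np.radians(1.4));go([.437,-.396,.14],np.radians(1.4))
E
```

```text
ft_force: [-0.5, -0.3, 0.4]
finger_gap: 0.0854
gripper_force: 0.0
time_s: 36.6
tool_pos: [0.4948, 0.4425, 0.0313]
tcp_rot: [0.0, 0.698, 0.716, 0.002]
ft_force: [0.2, -0.0, 4.7]
finger_gap: 0.0543
gripper_force: 63.9
ft_force: [0.9, 0.2, -0.0]
finger_gap: 0.054
gripper_force: 63.4
time_s: 37.4
tool_pos: [0.4926, 0.4405, 0.1368]
tcp_rot: [-0.0, 0.698, 0.716, -0.002]
ft_force: [-0.1, -0.2, -0.4]
finger_gap: 0.0539
gripper_force: 63.4
shift mm [-439.8    5.5   -2. ]
tool y ang deg 1.42 z [-0.003 -0.003 -1.   ]
turn tool z deg 0.0 j6 2.28
shift mm [-8.349e+02 -7.630e+01 -8.000e-01]
tool y ang deg 1.42 z [-0.003 -0.003 -1.   ]
turn tool z deg 0.0 j6 2.28
```

Empty: about 0.4 N. It goes to the near bay of the return tray.

```bash
python3 -m handwheel '[[-40,0,-30,0,0,0,0.6],[-90,0,-30,0,0,0,0.6],[-140,0,-30,0,0,0,0.6],[-190,0,-30,0,0,0,0.6],[-235,0,-30,0,0,0,0.6]]' |head -2
python3 -m handwheel '[[-48,0,0,0,0,0,0.6],[-96,0,0,0,0,0,0.6],[-144,0,0,0,0,0,0.6],[-192,0,0,0,0,0,0.6],[-240,0,0,0,0,0,0.6]]' |head -2
python3 -m handwheel '[[-48,-8,0,0,0,0,0.6],[-96,-16,0,0,0,0,0.6],[-144,-24,0,0,0,0,0.6],[-192,-32,0,0,0,0,0.6],[-240,-40,0,0,0,0,0.6]]' |head -2
python3 -m handwheel '[[-40,-12,0,0,0,0,0.6],[-80,-24,0,0,0,0,0.6],[-119,-36,0,0,0,0,0.6],[-119,-36,0,0,0,0,0.6],[-119,-36,0,0,0,0,0.6]]' |head -2
python3 - <<'E'
from h import *
go([.437,-.396,.036],np.radians(1.4))
E
```

```text
time_s: 37.9
tool_pos: [0.4984, 0.204, 0.168]
time_s: 38.4
tool_pos: [0.5044, -0.0353, 0.1682]
time_s: 38.9
tool_pos: [0.4701, -0.276, 0.1681]
time_s: 39.4
tool_pos: [0.4371, -0.3946, 0.1676]
shift mm [-1.700e+00  1.000e-01  1.316e+02]
tool y ang deg 1.29 z [-0.002  0.002 -1.   ]
turn tool z deg -0.1 j6 0.81
```

```bash
python3 -m handwheel '[[-2,0,40,0,0,0,0.6],[-2,0,85,0,0,0,0.6],[-2,0,115,0,0,0,0.6],[-2,0,127,0,0,0,0.6],[-2,0,129,0,0,0,0.6]]' |head -4
python3 -m handwheel '[[0,0,1.5,0,0,0,0.6],[0,0,2,0,0,0,0.6],[0,0,2,0,0,0,0.6]]' | head -4
python3 -m handwheel '[[0,0,1,0,0,0,0.6],[0,0,1.5,0,0,0,0.6],[0,0,1.5,0,0,0,0.6]]' | head -4
```

```text
time_s: 39.9
tool_pos: [0.4376, -0.3941, 0.0384]
tcp_rot: [-0.002, 0.698, 0.716, 0.0]
ft_force: [-0.0, -0.0, 0.3]
time_s: 40.2
tool_pos: [0.4394, -0.3971, 0.0399]
tcp_rot: [0.002, 0.698, 0.716, 0.0]
ft_force: [0.8, -0.5, -0.7]
time_s: 40.5
tool_pos: [0.4382, -0.3964, 0.0369]
tcp_rot: [0.0, 0.698, 0.716, -0.0]
ft_force: [-0.1, -0.4, -0.3]
```

```bash
python3 -m handwheel '[[0,0,1,0,0,0,0.6],[0,0,1.5,0,0,0,0.6],[0,0,1.5,0,0,0,0.6]]' | head -4
python3 -m handwheel '[[0,0,0,0,0,0,0.2],[0,0,0,0,0,0,-0.5],[0,0,0,0,0,0,-0.5],[0,0,0,0,0,0,-0.5],[0,0,-20,0,0,0,-0.5]]'|tail -2
python3 -m handwheel '[[0,0,-50,0,0,0,-0.5],[0,0,-100,0,0,0,0],[0,0,-130,0,0,0,0],[0,0,-130,0,0,0,0]]'|head -2
python3 - <<'E'
from h import *
go([.4152,-.0045,.16],np.radians(1.4))
E
```

```text
time_s: 40.8
tool_pos: [0.4382, -0.3964, 0.0353]
tcp_rot: [0.0, 0.698, 0.716, -0.0]
ft_force: [-1.0, 1.1, 2.2]
finger_gap: 0.0641
gripper_force: 0.0
time_s: 41.7
tool_pos: [0.4409, -0.3986, 0.1913]
shift mm [394.8 -16.1  28.1]
tool y ang deg 1.43 z [ 0.009 -0.008 -1.   ]
turn tool z deg 0.0 j6 0.81
```

```bash
python3 -m handwheel '[[48,0,0,0,0,0,0],[96,0,0,0,0,0,0],[144,0,0,0,0,0,0],[192,-5,0,0,0,0,0],[240,-10,0,0,0,0,0]]' |head -2
python3 -m handwheel '[[45,-3,0,0,0,0,0],[90,-6,0,0,0,0,0],[135,-6,0,0,0,0,0],[155,-6,20,0,0,0,0],[155,-6,20,0,0,0,0]]' |head -2
python3 -m handwheel '[[0,0,0,0,0,0,0],[0,0,0,0,0,0,0]]' |head -2
python3 - <<'E'
from h import *
go([.4155,-.005,.06],np.radians(1.4))
E
```

```text
time_s: 42.2
tool_pos: [0.4213, -0.1546, 0.1841]
time_s: 42.7
tool_pos: [0.4101, 0.0005, 0.1627]
time_s: 42.9
tool_pos: [0.4127, -0.0026, 0.1653]
shift mm [ -2.4   2.7 105.3]
tool y ang deg 1.35 z [ 0. -0. -1.]
turn tool z deg -0.0 j6 1.54
```

```bash
python3 -m handwheel '[[-2,2.7,40,0,0,0,0],[-2,2.7,80,0,0,0,0],[-2,2.7,100,0,0,0,0],[-2,2.7,105,0,0,0,0],[-2,2.7,105,0,0,0,0]]' |head -4
python3 -m handwheel '[[0,0,0,0,0,0,1],[0,0,0,0,0,0,1],[0,0,0,0,0,0,1],[0,0,0,0,0,0,1],[0,0,0,0,0,0,1]]'
python3 -m handwheel '[[0,3,0,0,0,0,1],[0,7,0,0,0,0,1],[0,12,0,0,0,0,1],[0,17,0,0,0,0,1],[0,22,0,0,0,0,1]]'
```

```text
time_s: 43.4
tool_pos: [0.4152, -0.0047, 0.0601]
tcp_rot: [-0.0, 0.699, 0.715, -0.0]
ft_force: [0.6, -0.5, 0.1]
time_s: 43.9
tool_pos: [0.4166, -0.004, 0.0617]
tcp_rot: [0.001, 0.698, 0.716, 0.001]
ft_force: [-0.1, -1.2, 5.3]
finger_gap: 0.0084
gripper_force: 61.0
time_s: 44.4
tool_pos: [0.4376, -0.0035, 0.0617]
tcp_rot: [0.001, 0.698, 0.716, 0.0]
ft_force: [-3.3, -0.9, 8.6]
finger_gap: 0.0079
gripper_force: 61.4
```

```bash
python3 -m handwheel '[[0,6,0,0,0,0,1],[0,12,0,0,0,0,1],[0,18,0,0,0,0,1],[0,24,0,0,0,0,1],[0,30,0,0,0,0,1]]'|head -4
python3 -m handwheel '[[0,6,0,0,0,0,1],[0,12,0,0,0,0,1],[0,18,0,0,0,0,1],[0,24,0,0,0,0,1],[0,30,0,0,0,0,1]]'|head -4
python3 -m handwheel '[[0,6,0,0,0,0,1],[0,12,0,0,0,0,1],[0,18,0,0,0,0,1],[0,24,0,0,0,0,1],[0,30,0,0,0,0,1]]'|head -4
python3 -m handwheel '[[0,2,0,0,0,0,1],[0,4,0,0,0,0,1],[0,6,0,0,0,0,1],[0,8,0,0,0,0,1],[0,10,0,0,0,0,1]]'|head -4
```

```text
time_s: 44.9
tool_pos: [0.4675, -0.0028, 0.0617]
tcp_rot: [0.001, 0.698, 0.716, 0.0]
ft_force: [-3.1, -2.7, 8.2]
time_s: 45.4
tool_pos: [0.4974, -0.0021, 0.0617]
tcp_rot: [0.001, 0.698, 0.716, -0.0]
ft_force: [-2.5, -0.8, 8.7]
time_s: 45.9
tool_pos: [0.5273, -0.0013, 0.0618]
tcp_rot: [0.001, 0.698, 0.716, -0.0]
ft_force: [-3.9, -2.0, 8.3]
time_s: 46.4
tool_pos: [0.5356, -0.0011, 0.0617]
tcp_rot: [-0.0, 0.698, 0.716, -0.001]
ft_force: [-10.2, -1.2, 14.1]
```

```bash
python3 -m handwheel '[[0,2,0,0,0,0,1],[0,2,0,0,0,0,1],[0,2,0,0,0,0,1]]'|head -4
python3 -m handwheel '[[0,0,0,0,0,0,0],[0,0,0,0,0,0,0],[0,0,0,0,0,0,0],[0,0,-40,0,0,0,0],[0,0,-80,0,0,0,0]]'|head -2
python3 -m handwheel '[[-50,0,0,0,0,0,0],[-101,0,0,0,0,0,0],[-101,0,0,0,0,0,0],[-101,0,0,0,0,0,0]]'|head -2
python3 - <<'E'
from h import *
go([.5382,-.1035,.078],np.radians(1.4))
E
```

```text
time_s: 46.7
tool_pos: [0.5356, -0.0012, 0.0617]
tcp_rot: [-0.002, 0.698, 0.716, -0.002]
ft_force: [-12.5, -2.1, 13.7]
time_s: 47.2
tool_pos: [0.5381, -0.0005, 0.1396]
time_s: 47.6
tool_pos: [0.5417, -0.1028, 0.1399]
shift mm [-0.7 -3.6 61.9]
tool y ang deg 1.25 z [ 0.  0. -1.]
turn tool z deg -0.1 j6 1.36
```

```bash
python3 -m handwheel '[[-0.5,-3.5,0,0,0,0,0],[-0.5,-3.5,35,0,0,0,0],[-0.5,-3.5,55,0,0,0,0],[-0.5,-3.5,62,0,0,0,0],[-0.5,-3.5,62,0,0,0,0]]' |head -4
python3 -m handwheel '[[0,0,0,0,0,0,1],[0,0,0,0,0,0,1],[0,0,0,0,0,0,1],[0,0,0,0,0,0,1],[0,0,0,0,0,0,1]]'
python3 -m handwheel '[[-2,0,0,0,0,0,1],[-5,0,0,0,0,0,1],[-8,0,0,0,0,0,1],[-11,0,0,0,0,0,1],[-14,0,0,0,0,0,1]]'|tail -5
```

```text
time_s: 48.1
tool_pos: [0.5372, -0.1008, 0.0771]
tcp_rot: [-0.001, 0.698, 0.716, -0.001]
ft_force: [0.7, -0.1, 0.5]
time_s: 48.6
tool_pos: [0.5379, -0.1021, 0.0796]
tcp_rot: [0.0, 0.698, 0.716, 0.0]
ft_force: [-3.9, 1.5, 5.9]
finger_gap: 0.0082
gripper_force: 58.7
tool_pos: [0.5382, -0.1158, 0.0796]
tcp_rot: [-0.0, 0.698, 0.716, 0.0]
ft_force: [-4.3, 2.0, 6.2]
finger_gap: 0.008
gripper_force: 58.8
```

```bash
python3 -m handwheel '[[-3,0,0,0,0,0,1],[-6,0,0,0,0,0,1],[-9,0,0,0,0,0,1],[-12,0,0,0,0,0,1],[-15,0,0,0,0,0,1]]'|head -4
python3 -m handwheel '[[-2,0,0,0,0,0,1],[-4,0,0,0,0,0,1],[-6,0,0,0,0,0,1],[-8,0,0,0,0,0,1],[-10,0,0,0,0,0,1]]'|head -4
python3 -m handwheel '[[-1,0,0,0,0,0,1],[-2,0,0,0,0,0,1],[-3,0,0,0,0,0,1],[-4,0,0,0,0,0,1],[-5,0,0,0,0,0,1]]'|head -4
```

```text
time_s: 49.6
tool_pos: [0.5386, -0.1308, 0.0796]
tcp_rot: [-0.0, 0.698, 0.716, 0.0]
ft_force: [-3.6, 2.3, 6.2]
time_s: 50.1
tool_pos: [0.5388, -0.1408, 0.0796]
tcp_rot: [-0.0, 0.698, 0.716, 0.0]
ft_force: [-3.7, 0.8, 6.6]
time_s: 50.6
tool_pos: [0.5389, -0.1423, 0.0795]
tcp_rot: [-0.003, 0.698, 0.717, 0.003]
ft_force: [-3.9, 12.4, 7.7]
```

At its stop after 40 mm of travel, with 12 N. Release, rise clear and check.

```bash
python3 -m handwheel '[[0,0,0,0,0,0,0],[0,0,0,0,0,0,0],[0,0,0,0,0,0,0],[0,0,-40,0,0,0,0],[0,0,-90,0,0,0,0]]'|tail -3
python3 -m handwheel '[[20,-40,-20,0,0,0,0],[40,-80,-40,0,0,0,0],[60,-110,-60,0,0,0,0],[60,-110,-60,0,0,0,0],[60,-110,-60,0,0,0,0]]'|head -2
python3 - <<'E'
from h import *
w=env.read_camera('wrist'); t=env.read_camera('scene')
cv2.imwrite('pics/end.png',np.hstack([cv2.resize(w[60:400,250:640],(400,349)),cv2.resize(t[150:410,80:380],(400,349))]))
E
```

```text
ft_force: [1.8, -1.1, 0.6]
finger_gap: 0.0427
gripper_force: 0.0
time_s: 51.6
tool_pos: [0.4285, -0.0892, 0.2292]
```

View pics/end.png

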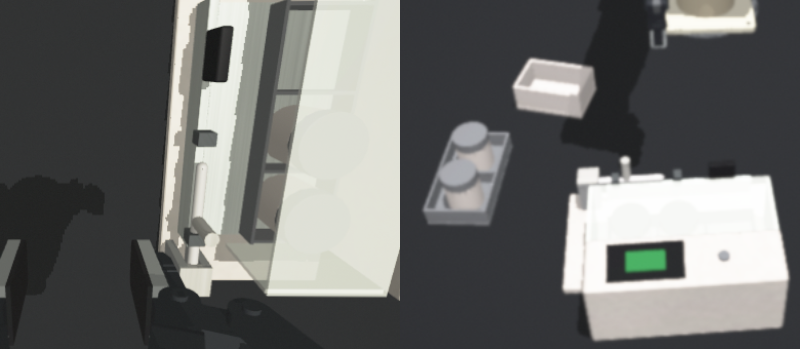

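The tray is home with two jars under the cover, the bolt is in the keeper, and two jars stand in the return tray.

```bash
python3 -c "
from bench import env
print(env.close_job())"
```

```text
the job is handed in; nothing more can be done
None
```

The job is done and handed in at about 52 s: two filled jars are in the tray, which is home and bolted to its stop, and two empty jars are in the return tray; the system gave no verdict.

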